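Sort the samples after the spin

ROBOT

A 6-joint arm with a two-finger parallel gripper is mounted at the origin on the work surface. World frame = base frame: x ahead of the robot, y to its left, z up, the work surface at z = 0. Lengths are in m, angles in degrees, forces in N, time in s.
With the tool pointing down it reaches from about 0.325 to 0.775 m from the base axis. Payload 5.5 kg.
Tool frame: the origin (TCP) lies at the centre of the arm's flange, where the gripper is bolted on; the fingertips stand 182 mm ahead of it and the grasp point (between the pads) lies 163 mm ahead of it; z points along the fingers, y is the line along which they close (so a half turn about z gives the same grasp; the last joint's range is limited). The gripper opens to 88 mm and grips with 3 to 60 N. Pads are 20 mm wide; open, the fingers measure 115 mm over their backs; the gripper's body (75 mm by 178 mm) begins 61 mm behind the grasp point.
Start: joints at [-77.275, 5.22, 70.514, -0, 104.267, -3.249], TCP at [0.165, -0.577, 0.405] pointing down, gripper open.
Joint ranges: [-164.24, 164.24], [-49.07, 125.15], [9.68, 141.18], [-86.29, 266.29], [3.28, 154.24], [-151.56, 151.56]. Speed limits (degrees/s): [147.25, 147.25, 172.46, 180, 180, 180].

INTERFACE

Orientations are given as [roll, pitch, yaw] about the fixed x, y, z axes, in that order (R = Rz(yaw) Ry(pitch) Rx(roll)).
In Python, from station import r gives the robot as it stands. The module is installed in compiled form; this text tells all that it offers. Calls block until the motion is done:
- r.reach(position, orientation): joint-space move of the TCP to a pose.
- r.servo_line(position, rotation=None, speed=0.15): straight line of the TCP; rotation=None keeps the orientation; speed is the mean speed in m/s.
- r.move_joints(angles): joint-space move.
- r.let_go() and r.grab(squeeze=None): open the fingers fully, or close them until they stop; squeeze is the grip in N (None keeps the last).
- r.wait(seconds).
- r.inverse_kinematics(position, orientation): joint angles nearest the present ones, or None.
- r.sense(): the state.
- r.snapshot(name): name is "scene" or "top"; returns a dict with "frame" (420x560x3 uint8, red, green, blue), "fx", "fy", "cx", "cy" (pixels), "dist_coeffs" ([k1, k2, p1, p2, k3] as OpenCV has them; the pictures are not rectified), "R" (3x3) and "t" (3): a world point X has camera coordinates R X + t. Camera axes: x right, y down, z forward; pixel columns grow to the right and rows downward; lengths in m; the calibration is good to about 2 mm. A picture is of the moment at which its call begins. There is no depth.
A pose or a line that the arm cannot do raises r.IKError and nothing moves.
- r.hand_in(): hands the job in; it is judged then, once.
The state is a dict: "clock": time; "joints": joint angles; "joint_vel": joint speeds; "joint_torque": joint torques, N m; "tcp_pos": TCP position; "orientation": TCP orientation; "contact_force": force on the tool from outside, world axes, zero at the start; "torque": the same for the moment, N m; "opening": finger opening in m; "gripper_force": force on a finger pad.
Only numpy, scipy, OpenCV 4.12 (cv2) and the standard library are available. Lean on these libraries where they do the work, as an engineer would, in place of code of your own. Each camera call takes 0.05 s, during which the arm holds its last target. There are 200 camera calls.

TASK

Clear up the samples left standing on the lab bench: put the two tall tubes into the rack with the two small deep bays, the two squat jars into the tray with the two wide shallow bays, one to a bay, and the oblong dish into the low undivided tray. Set each down upright and flat on the floor of its place; do not drop or throw any, and leave the amber bottle and the green microtube rack where they are.

Things in the scene. Friction and masses are not known exactly. Their poses are not given: they have to be found in the camera images.
- tube_a_center (a point): one of two alike capped centrifuge tubes, standing upright: tall slender round white tube, 29 mm diameter, with a blue screw cap of 35 mm diameter on its top 23 mm; 115 mm tall over all, about 60 g. The point is at its centre, 57.5 mm above its underside; z up along the tube.
- tube_b_center (a point): one of two alike capped centrifuge tubes, standing upright: tall slender round white tube, 29 mm diameter, with a blue screw cap of 35 mm diameter on its top 23 mm; 115 mm tall over all, about 60 g. The point is at its centre, 57.5 mm above its underside; z up along the tube.
- jar_a_center (a point): one of two alike squat round sample jars, standing upright: white body of 50 mm diameter, blue lid of 54 mm diameter on its top 22 mm; 70 mm tall over all, about 120 g. The point is at its centre, 35 mm above its underside; z up.
- jar_b_center (a point): one of two alike squat round sample jars, standing upright: white body of 50 mm diameter, blue lid of 54 mm diameter on its top 22 mm; 70 mm tall over all, about 120 g. The point is at its centre, 35 mm above its underside; z up.
- dish_center (a point): the oblong slide-staining dish, closed: white rectangular box with a blue lid, 85 mm long (its x axis) by 45 mm wide (its y axis) by 65 mm tall, about 200 g; the lid (top 12 mm) is fixed to it and stands 1.5 mm proud of the sides. The point is at its centre, 32.5 mm above its underside; z up.
- tube_rack: the tube rack: fixed bare-aluminium open box with two small, deep square bays side by side along its y axis, 62 (x) by 118 (y) by 45 mm tall, walls, floor and divider 6 mm thick. Each bay is 50 by 50 mm; bay centres lie at y = +28 and -28 mm. Origin at the centre of its underside, on the bench; z up.
- jar_tray: the jar tray: fixed bare-aluminium tray with two wide, shallow square bays side by side along its y axis, 88 (x) by 171 (y) by 20 mm tall, walls, floor and divider 5 mm thick. Each bay is 78 by 78 mm; bay centres lie at y = +41.5 and -41.5 mm. Origin at the centre of its underside, on the bench; z up.
- dish_tray: the dish tray: fixed bare-aluminium low undivided rectangular tray, 88 (x) by 130 (y) by 12 mm tall, walls and floor 5 mm thick, inner floor 78 (x) by 120 (y) mm: the dish fits only with its length along the tray's y axis. Origin at the centre of its underside, on the bench; z up.
- reagent_bottle: bystander: a loose amber glass bottle with a black cap, 52 mm diameter, 120 mm tall, standing between two of the trays; to be left alone. Origin at the centre of its underside.
- microtube_rack: bystander: a loose green plastic rack of microtubes, 65 (x) by 100 (y) by 28 mm tall (tube caps to 32 mm), between two of the trays; to be left alone. Origin at the centre of its underside.

How it is judged:
By the outcome, as a careful person would: the job done as asked, in the order asked, and still so for the second after the job is handed in, with the robot touching nothing.
It also fails if it takes over 122 s, if anything falls off the work surface, if the arm or the gripper's body presses on something with over 40 N, if the wrist force passes 120 N, or if a joint passes its speed limit or range.

## Working session

There is one attempt and no reset: what is moved stays moved. The work goes in short steps, each a Python script; the robot and the scene stay as the last script left them, time stands still between calls to the robot, and variables do not carry over. Pictures are saved under pics/ and viewed, at most 14 in all, crops included, and the job is handed in when it is done.

```bash
mkdir -p pics; python3 - <<'E'
from station import r
import cv2,numpy as np
for n in("scene","top"):
    s=r.snapshot(n); cv2.imwrite(f"pics/{n}0.png",s["frame"][:,:,::-1]); np.save(f"{n}0.npy",s,allow_pickle=True)
    print(n,s["fx"],s["cx"],s["cy"],s["dist_coeffs"],"cam",-np.array(s["R"]).T@np.array(s["t"]),np.round(s["R"],3).tolist())
q=r.sense();print(q["clock"],q["opening"],q["orientation"],q["contact_force"])
E
```

```text
scene 484.21775255969345 278.70315667407345 208.08378177162297 [-0.11871887  0.          0.          0.          0.        ] cam [ 1.13315991 -0.01324423  0.93280812] [[0.012, 1.0, 0.003], [0.816, -0.008, -0.578], [-0.578, 0.01, -0.816]]
top 444.86376647303086 279.1372409683145 206.2224895059754 [-0.14345051  0.          0.          0.          0.        ] cam [ 0.34863997 -0.01429577  1.15201406] [[0.02, -1.0, -0.015], [-0.987, -0.018, -0.159], [0.159, 0.018, -0.987]]
0.1 0.08787537034952755 [-1.79901715e+02 -3.31127716e-03  1.59739461e+01] [0.11673427 0.39804649 0.13897813]
```

View pics/scene0.png

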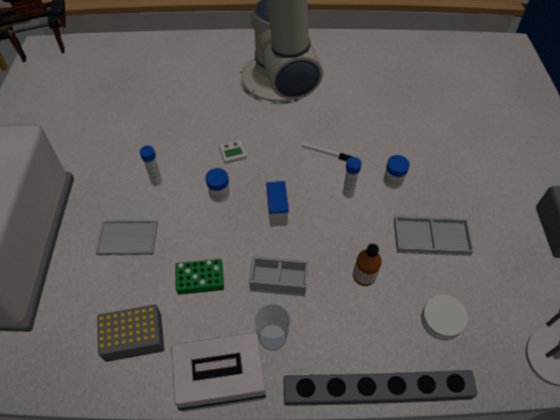

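View pics/top0.png

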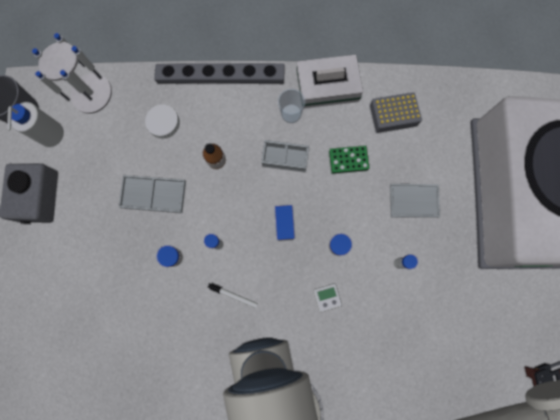

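The scene view shows the tubes at (150,165) and (353,177), jars at (217,184) and (396,171), and the dish at (277,203). The tube rack is at (279,275), the jar tray at (432,236) and the dish tray at (127,237). In the top view the tubes are at (212,241) and (410,262), jars at (168,256) and (341,244), and the dish at (285,222). The tube rack is at (286,156), the jar tray at (153,194) and the dish tray at (414,200). The bottle is at (213,153) and the green rack at (349,159).

```bash
cat > vis.py <<'E'
import cv2,numpy as np
def rays(s,uv):
    K=np.array([[s["fx"],0,s["cx"]],[0,s["fy"],s["cy"]],[0,0,1]])
    p=cv2.undistortPoints(np.array(uv,float).reshape(-1,1,2),K,np.array(s["dist_coeffs"])).reshape(-1,2)
    R=np.array(s["R"]);return -R.T@np.array(s["t"]), np.c_[p,np.ones(len(p))]@R
def onplane(s,uv,z):
    c,d=rays(s,uv); return (c+d*((z-c[2])/d[:,2])[:,None])[:,:2]
def project(s,X):
    K=np.array([[s["fx"],0,s["cx"]],[0,s["fy"],s["cy"]],[0,0,1]])
    return cv2.projectPoints(np.array(X,float).reshape(-1,1,3),cv2.Rodrigues(np.array(s["R"]))[0],np.array(s["t"],float),K,np.array(s["dist_coeffs"]))[0].reshape(-1,2)
def blue(s):
    h=cv2.cvtColor(s["frame"],cv2.COLOR_RGB2HSV)
    m=cv2.inRange(h,(100,150,40),(130,255,255))
    cs=cv2.findContours(m,cv2.RETR_EXTERNAL,cv2.CHAIN_APPROX_NONE)[0]
    return [c for c in cs if cv2.contourArea(c)>60]
E
python3 - <<'E'
import numpy as np,cv2
from vis import *
S={n:np.load(f"{n}0.npy",allow_pickle=True).item() for n in("scene","top")}
seeds={"tube+":(( 353,166),(212,241),.1035),"tube-":((148,153),(410,262),.1035),"jar+":((396,165),(168,256),.059),"jar-":((217,179),(341,244),.059),"dish":((277,197),(285,222),.059)}
for k,(a,b,z) in seeds.items():
    for n,p in(("scene",a),("top",b)):
        c=min(blue(S[n]),key=lambda c:np.hypot(*(c.mean((0,1))-p)))
        m=cv2.moments(c);u=(m["m10"]/m["m00"],m["m01"]/m["m00"])
        print(k,n,np.round(u,1),cv2.contourArea(c),np.round(onplane(S[n],[u],z)[0],4))
        if k=="dish":
            q=onplane(S[n],cv2.boxPoints(cv2.minAreaRect(c)),.065);print(np.round(q,4).tolist())
tr={"rack":((246,253,66,44),(258,138,56,36)),"jar":((390,210,86,48),(114,170,76,48)),"dish":((92,215,70,46),(384,178,62,44))}
rows=[]
for i,n in enumerate(("scene","top")):
    row=[]
    for k in tr:
        x,y,w,h=tr[k][i];t=cv2.resize(S[n]["frame"][y:y+h,x:x+w],None,fx=3.5 if k=="jar" else 4,fy=3.5 if k=="jar" else 4,interpolation=cv2.INTER_CUBIC)
        t=cv2.normalize(t,None,0,255,cv2.NORM_MINMAX)
        t=cv2.copyMakeBorder(t,0,max(0,200-t.shape[0]),0,max(0,264-t.shape[1]),cv2.BORDER_CONSTANT)[:200,:]
        row.append(t[:,:264] if k!="jar" else np.pad(t,((0,0),(0,305-min(305,t.shape[1])),(0,0)))[:,:305][:,:305])
    rows.append(np.hstack([x[:, :265] for x in row]) if 0 else np.hstack(row))
w=min(x.shape[1] for x in rows);im=np.vstack([x[:,:w] for x in rows]);print(im.shape)
cv2.imwrite("pics/trays.png",im[:,:800,::-1])
E
```

```text
tube+ scene [353.  164.9] 175.5 [0.4288 0.165 ]
tube+ top [211.1 240.7] 110.5 [0.4315 0.1645]
tube- scene [147.2 153.2] 157.5 [ 0.3885 -0.3048]
tube- top [409.2 261.4] 115.5 [ 0.3906 -0.3056]
jar+ scene [397.4 165.6] 332.0 [0.3936 0.2811]
jar+ top [167.5 255.9] 283.0 [0.3946 0.2799]
jar- scene [216.7 179. ] 350.0 [ 0.4309 -0.1456]
jar- top [340.3 244.1] 280.5 [ 0.4326 -0.1469]
dish scene [276.8 197.2] 517.0 [ 0.4849 -0.0069]
[[0.4485, -0.0315], [0.4429, 0.0109], [0.5283, 0.0167], [0.5334, -0.0238]]
dish top [284.3 222.1] 456.0 [ 0.4849 -0.0079]
[[0.5224, 0.0146], [0.5257, -0.0238], [0.4461, -0.0304], [0.4428, 0.0076]]
(400, 833, 3)
```

View pics/trays.png

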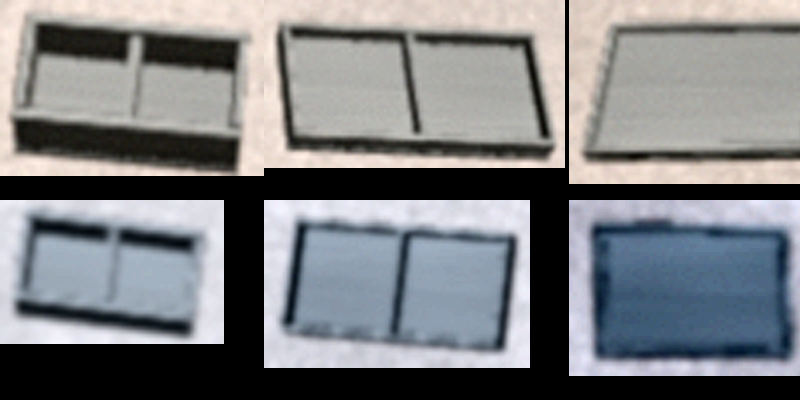

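The mosaic shows all three trays clearly outlined against the bench. They are slightly rotated, and their rims are clean enough to segment with Otsu.

```bash
python3 - <<'E'
import numpy as np,cv2
from vis import *
S={n:np.load(f"{n}0.npy",allow_pickle=True).item() for n in("scene","top")}
tr={"rack":((240,248,76,52),(254,132,64,44),.045,(.062,.118)),"jar":((386,206,94,56),(112,168,82,52),.02,(.088,.171)),"dish":((90,212,76,52),(380,174,68,52),.012,(.088,.13))}
for k,v in tr.items():
    for i,n in enumerate(("scene","top")):
        x,y,w,h=v[i];g=cv2.cvtColor(S[n]["frame"][y:y+h,x:x+w],cv2.COLOR_RGB2LAB).astype(float)
        bg=np.median(np.vstack([g[0],g[-1],g[:,0],g[:,-1]]),0)
        d=np.linalg.norm(cv2.GaussianBlur(g-bg,(3,3),0)*[1,2,2],axis=2).clip(0,40)
        d=np.uint8(d*6);_,m=cv2.threshold(d,0,255,cv2.THRESH_OTSU)
        c=max(cv2.findContours(m,cv2.RETR_EXTERNAL,cv2.CHAIN_APPROX_NONE)[0],key=cv2.contourArea)
        hl=(cv2.convexHull(c)+[x,y]).astype(np.float32)
        M=cv2.moments(hl);u=[(M["m10"]/M["m00"],M["m01"]/M["m00"])]
        P=onplane(S[n],hl.reshape(-1,2),v[2]/2)
        (cx,cy),(a,b),t=cv2.minAreaRect((P*1000).astype(np.float32))
        bx=cv2.boxPoints(((cx,cy),(a,b),t));e=max((bx[1]-bx[0],bx[2]-bx[1]),key=np.linalg.norm)
        ang=np.degrees(np.arctan2(e[1],e[0]))%180-90
        print(k,n,_,np.round(onplane(S[n],u,v[2]/2)[0],4),"rect",np.round((cx,cy),1),"size",round(a,1),round(b,1),"yaw",round(ang,2))
E
```

```text
rack scene 128.0 [ 0.6656 -0.0057] rect [664.2  -6. ] size 118.0 80.6 yaw -6.36
rack top 92.0 [ 0.6634 -0.0055] rect [663.7  -5.7] size 121.5 75.5 yaw -7.31
jar scene 129.0 [0.5616 0.3449] rect [560.1 345.7] size 176.0 97.7 yaw -3.6
jar top 79.0 [0.5591 0.3437] rect [559.2 345. ] size 180.1 95.5 yaw -3.73
dish scene 60.0 [ 0.5563 -0.3487] rect [ 554.6 -349.1] size 136.2 94.0 yaw -0.08
dish top 64.0 [ 0.5547 -0.3496] rect [ 556.2 -350.7] size 137.3 95.0 yaw -0.8
```

```bash
cat > job.py <<'E'
from station import r
import numpy as np,cv2
G=.163; UP=.15
def at(c,yaw,off):
    t=np.radians(yaw); return c[0]-np.sin(t)*off, c[1]+np.cos(t)*off
RACK=((.664,-.0055),-6.8); JAR=((.560,.3445),-3.65); DISH=((.5555,-.3495),-.5)
def log(m):
    s=r.sense(); print(m,"t=%.1f"%s["clock"],"tcp",np.round(s["tcp_pos"],4),"open %.4f"%s["opening"],"gf %.1f"%s["gripper_force"],"F",np.round(s["contact_force"],1))
    return s
def pick(xy,zg,yaw,squeeze):
    o=[180,0,yaw]
    r.reach([*xy,zg+G+UP],o)
    r.servo_line([*xy,zg+G],speed=.15)
    r.grab(squeeze); log("grabbed")
    r.servo_line([*xy,zg+G+UP],speed=.15); log("lifted")
def place(xy,zg,yaw,floor):
    z=zg+G+floor
    r.reach([*xy,z+UP],[180,0,yaw])
    r.servo_line([*xy,z+.03],speed=.2)
    r.servo_line([*xy,z+.003],speed=.05); r.wait(.15)
    f0=r.sense()["contact_force"][2]
    for d in (.002,.001,0,-.001):
        r.servo_line([*xy,z+d],speed=.02); r.wait(.1)
        f=r.sense()["contact_force"][2]
        if f-f0>1.5: break
    log(f"down at {d} dF {f-f0:.2f}")
    r.let_go(); r.wait(.2)
    r.servo_line([*xy,z+UP],speed=.2); log("clear")
def snap(tag):
    for n in("scene","top"):
        s=r.snapshot(n); np.save(f"{n}{tag}.npy",s,allow_pickle=True); cv2.imwrite(f"pics/{n}{tag}.png",s["frame"][:,:,::-1])
E
python3 - <<'E'
from job import *
for p,y in (((.4302,.1648),83.2),((.3896,-.3052),83.2),((at(*RACK,28)),83.2),((at(*RACK,-28)),83.2),(at(*JAR,41.5e-3),86.35)):
    print(p,r.inverse_kinematics([*p,.066+G+UP+.006],[180,0,y]))
yaw=83.2
pick((.4302,.1648),.066,yaw,12)
place(at(*RACK,.028),.066,yaw,.006)
snap(1)
E
```

```text
(0.4302, 0.1648) [ 1.67282664e+01 -1.65507896e+01  9.28659128e+01 -2.54444375e-14
  1.03684877e+02  2.35282664e+01]
(0.3896, -0.3052) [-42.0132889  -11.19326211  88.35391599   0.         102.83934612
 -35.2132889 ]
(np.float64(3.979311112582027), np.float64(27.797534226983032)) None
(np.float64(-2.6513111125820266), np.float64(-27.808534226983035)) None
(np.float64(0.562641949682462), np.float64(0.3859158194640084)) [ 3.15897795e+01  1.81509302e+01  5.78497637e+01 -2.54444375e-14
  1.03999306e+02  3.52397795e+01]
grabbed t=4.9 tcp [0.4302 0.1648 0.229 ] open 0.0347 gf 12.0 F [ 1.2  0.4 -0.1]
lifted t=6.0 tcp [0.4301 0.1648 0.3778] open 0.0350 gf 12.0 F [-0.1 -0.3 -1.2]
down at -0.001 dF 4.84 t=10.1 tcp [0.6674 0.0223 0.2349] open 0.0343 gf 12.0 F [-1.2  0.4  4.8]
clear t=12.2 tcp [0.6673 0.0223 0.3833] open 0.0878 gf 0.0 F [-1.6  0.2 -0.1]
```

```bash
python3 - <<'E'
import numpy as np,cv2
a=cv2.imread("pics/scene1.png")[215:315,230:400];b=cv2.imread("pics/top1.png")[115:215,190:360]
cv2.imwrite("pics/c1.png",np.hstack([cv2.resize(x,None,fx=2.3,fy=2.3,interpolation=cv2.INTER_CUBIC) for x in(a,b)]))
E
```

```text
(no output)
```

View pics/c1.png

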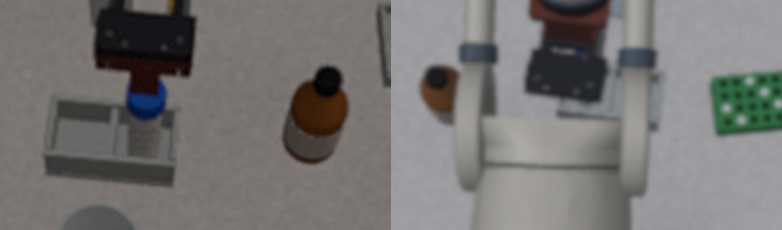

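The view shows tube a standing upright in the rack bay nearer the bottle, cap at about (147,97) in the left crop. The pads closed on the cap rather than the body, so I'll grip the second tube squarely on its cap.

```bash
python3 - <<'E'
from job import *
pick((.3896,-.3052),.098,83.2,15)
place(at(*RACK,-.028),.098,83.2,.006)
pick((.3941,.2805),.056,86.35,20)
place(at(*JAR,.0415),.056,86.35,.005)
snap(2)
E
```

```text
grabbed t=15.9 tcp [ 0.3896 -0.3052  0.261 ] open 0.0345 gf 15.0 F [ 0.7  0.  -0.1]
lifted t=17.0 tcp [ 0.3896 -0.3052  0.4098] open 0.0347 gf 15.0 F [ 0.9  0.5 -0.5]
down at -0.001 dF 5.52 t=21.4 tcp [ 0.6607 -0.0333  0.267 ] open 0.0351 gf 15.0 F [-2.2  0.3  5.3]
clear t=23.5 tcp [ 0.6607 -0.0333  0.4154] open 0.0877 gf 0.0 F [-0.5 -0.1 -0.8]
grabbed t=26.8 tcp [0.3941 0.2805 0.2191] open 0.0535 gf 20.0 F [-0.6  0.   1.2]
lifted t=27.9 tcp [0.394  0.2805 0.3676] open 0.0534 gf 20.0 F [-0.4  0.5 -1.9]
down at 0 dF 1.75 t=31.4 tcp [0.5627 0.3859 0.2242] open 0.0540 gf 20.0 F [-0.8 -0.6  0.7]
clear t=33.2 tcp [0.5626 0.3859 0.3723] open 0.0877 gf 0.0 F [-1.  -1.2 -0.6]
```

View pics/scene2.png

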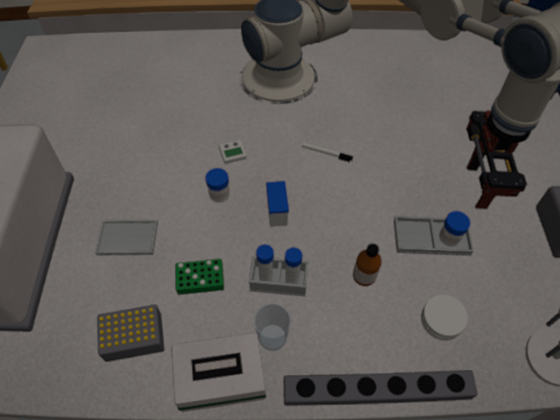

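Both tubes stand upright in the rack at (265,262) and (293,265), jar one is in its bay at (456,228), and the bottle and green rack are undisturbed. The second jar and the dish are next.

```bash
python3 - <<'E'
from job import *
pick((.4318,-.1463),.056,86.35,20)
place(at(*JAR,-.0415),.056,86.35,.005)
pick((.4849,-.0074),.054,4.8,30)
place(DISH[0],.054,89.5,.005)
r.reach([.35,-.2,.45],[180,0,60])
snap(3)
from vis import *
for n in("scene","top"):
    s=np.load(f"{n}3.npy",allow_pickle=True).item()
    for c in blue(s):
        m=cv2.moments(c);u=(m["m10"]/m["m00"],m["m01"]/m["m00"])
        print(n,np.round(u,0),*[np.round(onplane(s,[u],z)[0],3) for z in(.109,.064)])
print([np.round(at(*RACK,d),3) for d in(.028,-.028)],[np.round(at(*JAR,d),3) for d in(.0415,-.0415)],DISH)
E
```

```text
grabbed t=37.1 tcp [ 0.4318 -0.1463  0.2191] open 0.0537 gf 20.0 F [-0.2  0.1  0.5]
lifted t=38.2 tcp [ 0.4317 -0.1463  0.3677] open 0.0543 gf 20.0 F [-0.4 -0.4 -1.5]
down at -0.001 dF 6.83 t=42.9 tcp [0.5574 0.3031 0.2241] open 0.0538 gf 20.0 F [-1.4 -0.4  5.4]
clear t=44.7 tcp [0.5573 0.303  0.3723] open 0.0879 gf 0.0 F [ 0.2 -0.1 -0.1]
grabbed t=47.8 tcp [ 0.4849 -0.0074  0.217 ] open 0.0447 gf 30.0 F [-0.5 -0.7 -0.1]
lifted t=49.0 tcp [ 0.4848 -0.0074  0.3656] open 0.0448 gf 30.0 F [ 0.3 -0.5 -1.9]
down at -0.001 dF 7.00 t=53.7 tcp [ 0.5555 -0.3495  0.222 ] open 0.0446 gf 30.0 F [-1.6  0.8  5.2]
clear t=55.6 tcp [ 0.5555 -0.3495  0.3703] open 0.0877 gf 0.0 F [ 0.5 -0.6 -0.6]
scene [293. 257.] [0.667 0.023] [0.641 0.025]
scene [265. 254.] [ 0.66  -0.033] [ 0.634 -0.034]
scene [120. 223.] [ 0.585 -0.332] [ 0.555 -0.349]
scene [457. 223.] [0.592 0.366] [0.562 0.386]
scene [420. 221.] [0.586 0.288] [0.556 0.304]
top [421. 196.] [ 0.548 -0.336] [ 0.557 -0.35 ]
top [162. 191.] [0.55 0.29] [0.558 0.304]
top [130. 188.] [0.555 0.369] [0.564 0.386]
top [296. 147.] [ 0.662 -0.033] [ 0.675 -0.034]
top [273. 144.] [0.669 0.022] [0.683 0.024]
top [ 20. 114.] [0.753 0.697] [0.77  0.727]
[array([0.667, 0.022]), array([ 0.661, -0.033])] [array([0.563, 0.386]), array([0.557, 0.303])] ((0.5555, -0.3495), -0.5)
```

View pics/scene3.png

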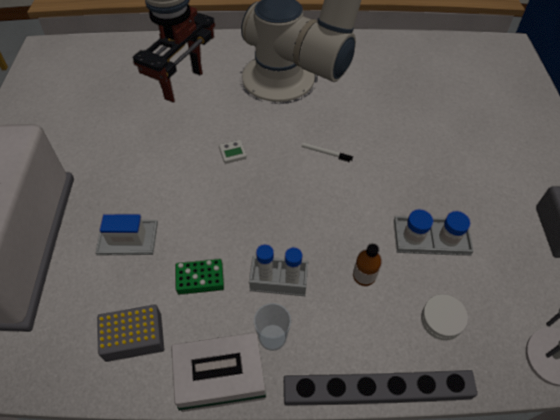

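View pics/top3.png

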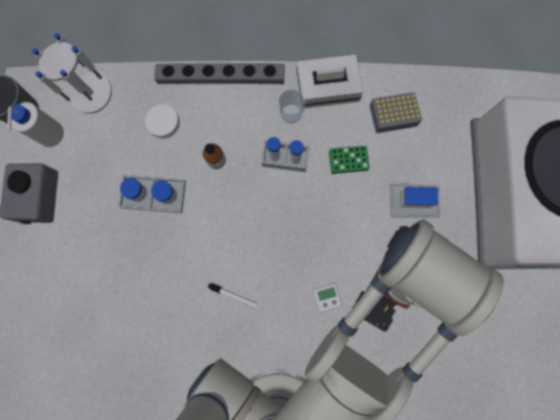

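Both views agree with the targets to about 1–2 mm. The tubes are at (265,254) and (293,257) in the rack and the jars at (420,221) and (457,223) in their bays. The dish is in its tray at (120,223), all upright, and the bottle and green rack are unmoved.

```bash
python3 -c "
from station import r
print(r.hand_in())"
```

```text
the job is handed in; nothing more can be done
None
```

The job is handed in: both tubes, both jars and the dish are upright in their places, with the bottle and green rack untouched, in about 58 s; I haven't seen the judge's verdict.

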